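# Fresh battery pack into the counter scale's bay, held in its corner

## Robot

A 6-joint arm with a two-finger parallel gripper is mounted at the origin on the work surface. World frame = base frame: x ahead of the robot, y to its left, z up, the work surface at z = 0. Lengths are in mm, angles in rad, forces in N, time in s.
With the tool pointing down it reaches from about 300 to 875 mm from the base axis. Payload 6.4 kg.
Tool frame: the origin (TCP) lies midway between the tips of the shut fingers; the grasp point (between the pads) lies 19 mm behind it (env.pinch_z is the distance from the TCP to the grasp point, in mm); z points along the fingers, y is the direction in which the jaws open and shut (so a half turn about z gives the same grasp; the last joint's range is limited). The gripper opens to 88 mm and grips with 3 to 60 N. Pads are 18 mm wide; open, the fingers measure 123 mm over their backs; the gripper's body (75 mm by 187 mm) begins 45 mm behind the grasp point.
Start: joints at [0.991, 0.181, 1.607, -0, 1.354, -0.206], TCP at [209.954, 535.313, 212.114] pointing down, gripper open.
Joint ranges: [-2.99, 2.99], [-0.89, 2.07], [0.3, 2.58], [-1.14, 4.28], [0, 2.63], [-3.12, 3.12]. Speed limits (rad/s): [2.57, 2.57, 3.01, 3.14, 3.14, 3.14].

## Interface

Orientations are given as a unit quaternion [x, y, z, w].
In Python, from bench import env gives the robot as it stands.
- The arm moves only by the tool servo_tool, never from a script. Its arguments are lists of equal length, an entry for each row: "delta_rot": the turn, a rotation vector about the world's x, y, z in rad, a list of three; "linear": the shift along the world's x, y, z in cm, a list of three; "gripper": the closure, from 0 (fully open) to 1 (shut). In form: {"delta_rot": [[rx, ry, rz], ...], "linear": [[tx, ty, tz], ...], "gripper": [gripper, ...]}. A call has exactly 5 rows; each row shifts and turns the commanded pose from where the row before left it; what a row does not reach is not made up. A row lasts 1/12 s, in which the tool goes at most 41.7 mm and 7.16 degrees, less where a joint would pass 70% of its speed; a pose out of reach is approached as far as the arm can. A call with a gripper value outside its range is refused whole. The fingers move at their own pace and stop on an object; the grip force is fixed at half the most. Time passes only in rows, so rows that do not move let the fingers close, or fill a call up. It gives the time, the measured TCP pose, the force and the opening at its end, in the units of the state.
- env.read_state(): the state, without advancing time (a new reading comes with each control period).
- env.capture(name): name is "scene" or "top" or "wrist"; returns the picture (480x640x3 uint8, red, green, blue); there is no depth.
- env.camera_info(name): a dict with "fovy" (degrees; the focal length in pixels is half the picture's height over the tangent of half this angle, whatever the lens; pixels are square), "cx", "cy" (the principal point, pixels), "k1" (the pictures are not rectified: a ray, as slopes to the right and down, at radius r is drawn at 1 + k1 r^2 times it, then the intrinsics apply), "pose" (4x4, takes a point from camera to world coordinates). Camera axes: x right, y down, z forward; pixel columns grow to the right and rows downward; lengths in mm; the calibration is good to about 2 mm. A picture is of the moment at which its call begins: read the wrist's pose just before it. camera_info takes no time and is no camera call; for the wrist camera it gives the pose at the moment of the call.
- env.finish_job(): hands the job in, once; it reports no verdict.
Trained networks look in the newest picture that a camera, given by its name, has taken for a name from the list of things; names that differ only in an ending like _2 or _b are one class to them, and where a whole thing is asked for, a point or a joint stands for the part that bears it (a point fixed in the world has none). Each returns a list of dicts, best first, with "conf" (0 to 1); they miss things now and then, are a little off and sometimes report something else, mostly with a low value. They report only what shows in the picture. A call takes as long as a camera call. They do not tell look-alikes from the thing itself.
- env.search_frame(label, camera): "xy" ([column, row] in pixels, amid what is visible of it).
- env.masks_of(label, camera): "region" (480x640 bool, what is visible of it) and "xy" ([column, row] in pixels, amid what is visible of it).
- env.tip_of(label, camera): "xy" ([column, row] in pixels: a listed point, or the origin of a listed thing).
The state is a dict: "time_s": time; "joint_positions": joint angles; "joint_velocities": joint speeds; "effort": joint torques, N m; "tool_pos": TCP position; "orientation": TCP orientation; "ft_force": force on the tool from outside, world axes, zero at the start; "torque": the same for the moment, N m; "width": finger opening in mm.
Only numpy, scipy, OpenCV 4.12 (cv2) and the standard library are available. Lean on these libraries where they do the work, as an engineer would, in place of code of your own. Each camera call takes 0.05 s, during which the arm holds its last target. There are 200 camera calls.

## Task

The counter scale is open for a battery change: pull the charged pack, the one in the charger with the green lamp, up out of its charger and stand it on the floor of the scale's battery bay with its brass contacts towards the sprung copper terminals. Push it squarely home into the corner, against the yellow terminal stop and the yellow side stop at once, firmly but without forcing them, and finish while still holding it pressed against both stops (do not let go), so that I can screw the strap over it. Leave the other pack and everything else on the counter where it is.

Things in the scene. Friction and masses are not known exactly. Their poses are not given: they have to be found in the camera images.
- scale: counter scale, pan off, fixed, dark blue, 330 x 310 mm. Origin: centre of its underside, on the counter. Console (95 mm high) at x below -70 mm; open compartment beyond it, floor at z 14, rims at z 48 mm; load cell at y -17 to 17, top z 44; circuit board at -y. Battery bay: the bare pale grey floor at x 10 to 125, y 33 to 118 mm; the space from there to the load cell and console is bare too
- bay_corner (a point): point on the bay's floor where the faces of the two stops meet, at (125, 118, 14) mm in the scale's frame; same axes as the scale. The free bay lies to its -x and -y
- bay_home (a point): point on the face of the terminal stop, at (125, 99, 32) mm in the scale's frame: pack_contacts must come here when the pack is home
- end_stop: yellow terminal stop, fixed in the scale (origin and axes are the scale's): plate facing -x of the scale, face at x = 125 mm, y 64 to 120 mm, top 46 mm above the bay floor, smooth plastic. It would crack at about 60 N
- side_stop: yellow side stop, fixed in the scale (origin and axes are the scale's): rib facing -y of the scale, face at y = 118 mm, x 48 to 118 mm, top 26 mm above the bay floor, smooth plastic. It would crack at about 60 N
- terminals (a joint): two sprung copper terminal blades that stand 3 mm proud of the terminal stop's face at 13 to 23 mm above the bay floor; travel in m, 0 = untouched, 0.003 = pressed flush with the stop. Spring: 1 N to start, about 3.4 N when flush; they push the pack back if it is let go
- pack_charged: the charged battery pack: dark block 70 (x) x 38 (y) x 68 (z) mm, 0.26 kg, blue band near the top, upright in the green-lamp charger. Origin: centre of its underside. Brass contacts on its +x end (copper mark on top at that end), detent groove low in its -x end. Grip it across the 38 mm (its y) near the top: the upper 44 mm stand out of the charger
- pack_contacts (a point): centre of the brass contacts on the pack's +x end face, 18 mm above its underside, in the middle of its width; same axes as the pack
- charger_green: desk charger with the green lamp, screwed down, grey, 122 x 76 x 34 mm. Its cup (floor 10, rim 34 mm above the counter) holds the pack with 1 mm of play, at the same x, y and axes as this origin; lamp bar on the deck 57 mm to -x. A sprung roller holds the pack by its groove: pulling it free takes about 10 to 15 N straight up over the first 12 mm
- charger_red: the same charger with a red lamp (it and the green one may stand in either place)
- pack_charging: an identical pack, in the charger with the red lamp; must stay there
- old_battery: the old grey lead battery with a red band, standing, 70 x 47 x 105 mm; bystander. Origin: centre of its underside
- strap: U-shaped steel battery strap, 18 x 78 x 36 mm; bystander. Origin: centre of its underside
- screwdriver: screwdriver lying on the counter along its x; bystander
- tea_mug: white mug, 80 mm across, 95 mm high; bystander. Origin: centre of its underside
- pan: the scale's steel pan, 230 x 310 mm, lying upside down with the black spider on it, 40 mm high; bystander. Origin: centre of its underside
- gift_carton: small red and gold carton, 110 x 75 x 50 mm; bystander. Origin: centre of its underside
There are look-alikes about, which are no part of the job. What is shaped like the pack_charged but pink is not meant.

How it is judged (in metres and radians):
On the way:
1. the charged pack is gripped and pulled clear of its charger (z of pack_charged in the frame of charger_green above 0.038 m and contact force between the fingers and pack_charged above 3 N), for 0.1 s.
At the end, for the whole second after the job is handed in: The charged pack stands on the bay floor, upright and square to the scale (0.06 rad), contacts within 4 mm of bay_home, terminals pressed in over 2 mm; it presses on each of the two stops with over 1.5 N, and the fingers still press on it (over 5 N) and hold it still (contact force between pack_charged and end_stop above 1.5 N and contact force between pack_charged and side_stop above 1.5 N and value of joint terminals above 0.002 m and distance between pack_contacts and bay_home below 0.004 m and angle between the x axis of pack_charged and the x axis of scale, either way round below 0.06 rad and angle between pack_charged's own z axis and vertical below 0.06 rad and contact force between the fingers and pack_charged above 5 N and linear speed of pack_charged below 0.02 m/s); the arm keeps its last pose, push and grip.
It fails at once if the pack still on charge is moved by more than 6 mm (distance of pack_charging from where it was at the start of the episode above 0.006 m).
It fails at once if another thing on the counter is moved by more than 20 mm (distance of any of old_battery, strap, screwdriver, tea_mug, pan, gift_carton from where it was at the start of the episode above 0.02 m).
It fails at once if a stop is pressed with more than 60 N (contact force between anything else and end_stop above 60 N or contact force between anything else and side_stop above 60 N).
It also fails if it takes over 54 s, if anything falls off the work surface, if the arm or the gripper's body presses on something with over 40 N, if the wrist force passes 120 N, or if a joint passes its speed limit or range.

## Working session

There is one attempt and no reset: what is moved stays moved. The work goes in short steps, Python scripts to look and compute and a tool call to move; the robot and the scene stay as the last step left them, time stands still between calls to the robot, and variables do not carry over. Pictures are saved under pics/ and viewed, about 8 in all and at most 12, crops included, and the job is handed in when it is done.

Besides the shell and the picture viewer there is one more tool, called after ">>>" by a JSON object that holds its "op" and its "data", one argument or row to a line. servo_tool: Moves the arm, as the interface text tells. Its arguments: {"type":"object","properties":{"delta_rot":{"type":"array"},"linear":{"type":"array"},"gripper":{"type":"array"}},"required":["delta_rot","linear","gripper"]}

```bash
mkdir -p pics; ls
cat > h.py <<'E'
import numpy as np, cv2
from bench import env
def cam(n):
    c=env.camera_info(n); f=240/np.tan(np.radians(c["fovy"])/2)
    K=np.array([[f,0,c["cx"]],[0,f,c["cy"]],[0,0,1.]]); return K,c["k1"],np.array(c["pose"])
def ray(C,xy):
    K,k1,P=C; p=cv2.undistortPoints(np.array([[xy]],float),K,np.array([k1,0,0,0,0.]))[0,0]
    return P[:3,3],P[:3,:3]@np.array([p[0],p[1],1])
def atz(C,xy,z):
    o,d=ray(C,xy); return o+d*(z-o[2])/d[2]
def proj(C,pts):
    K,k1,P=C; Q=(np.atleast_2d(pts)-P[:3,3])@P[:3,:3]; q=Q[:,:2]/Q[:,2:]
    q=q*(1+k1*(q**2).sum(1,keepdims=True)); return q@K[:2,:2].T+K[:2,2]
def shot(n,f):
    C=cam(n); im=env.capture(n); cv2.imwrite(f"pics/{f}.png",im[:,:,::-1]); return C,im
E
python3 - <<'E'
from h import *
print(env.read_state())
for n in("top","scene"):
    C,im=shot(n,n+"0"); print(n,C[0][0,0],C[1],C[2].round(2).tolist())
    for l in("pack_charged","charger_green","charger_red","scale","bay_corner","bay_home","end_stop"):
        print(l,[(np.round(d["xy"]).tolist(),round(d["conf"],2)) for d in env.tip_of(l,n)][:4])
E
```

```text
pics
{'time_s': 0.0, 'joint_positions': array([ 9.90707367e-01,  1.81525799e-01,  1.60795280e+00, -1.08236095e-05,
        1.35379816e+00, -2.06288931e-01]), 'joint_velocities': array([-8.30782728e-04,  1.79075156e-03,  4.52110050e-05, -1.83571951e-04,
        6.70929748e-04, -2.61838324e-04]), 'effort': array([ 8.09068933e-04, -4.33861470e+01, -3.41847467e+01,  7.01809418e-02,
        3.85780446e-02, -1.56764509e-04]), 'tool_pos': array([209.63471421, 534.82703681, 211.24542326]), 'orientation': array([ 1.85812578e-01,  9.82584845e-01, -7.79824203e-04, -3.17740983e-04]), 'ft_force': array([ 0.15497678,  0.08508385, -0.61368884]), 'torque': array([-0.0208699 , -0.02683452, -0.01599002]), 'width': 88.26706620869233}
top 521.164378734189 -0.15523967611434755 [[-0.02, -0.99, 0.16, 336.71], [-1.0, 0.02, -0.01, -10.15], [0.0, -0.16, -0.99, 1402.62], [0.0, 0.0, 0.0, 1.0]]
pack_charged [([285.0, 276.0], 0.81), ([240.0, 283.0], 0.65), ([195.0, 307.0], 0.56)]
charger_green [([245.0, 283.0], 0.81), ([243.0, 332.0], 0.4)]
charger_red [([178.0, 255.0], 0.88)]
scale [([392.0, 248.0], 0.64)]
bay_corner [([339.0, 218.0], 0.94)]
bay_home [([347.0, 213.0], 0.64)]
end_stop [([338.0, 216.0], 0.3)]
scene 456.2218858926433 -0.05079434236872358 [[0.82, 0.4, -0.41, 1059.46], [0.57, -0.57, 0.59, -765.55], [-0.0, -0.72, -0.7, 915.06], [0.0, 0.0, 0.0, 1.0]]
pack_charged [([316.0, 222.0], 0.87), ([338.0, 167.0], 0.78), ([330.0, 197.0], 0.63), ([433.0, 221.0], 0.33)]
charger_green [([334.0, 199.0], 0.6)]
charger_red [([385.0, 181.0], 0.83)]
scale [([275.0, 293.0], 0.79)]
bay_corner [([340.0, 274.0], 0.77)]
bay_home [([333.0, 274.0], 0.82)]
end_stop []
```

View pics/top0.png

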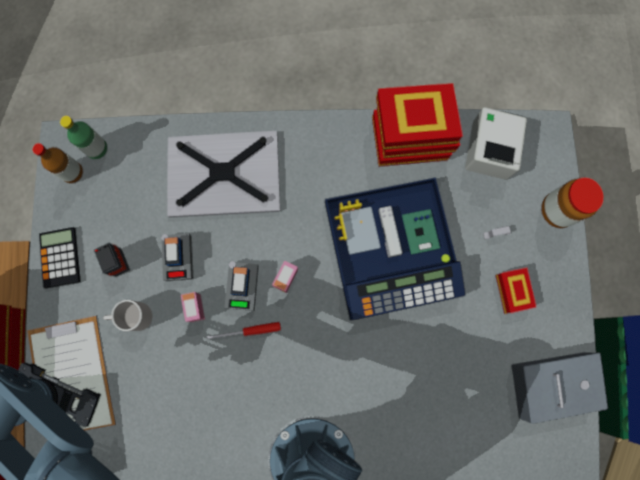

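View pics/scene0.png

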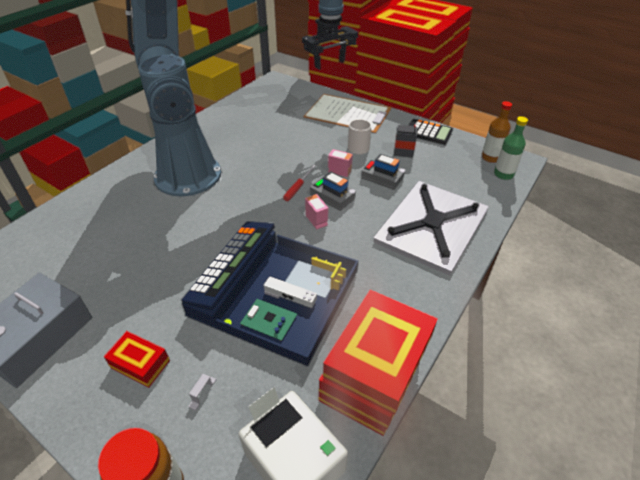

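The green-lamp charger is at top (240,285) with its blue-banded pack on it. The red-lamp charger is at (178,255), and the pink look-alikes are at (285,276) and (192,306). In the scale, the yellow stops are around (348,215), so its +x points away from the robot.

Run:
```python
from h import *
C=cam("top"); im=cv2.imread("pics/top0.png")
for n,p,z in(("pack top",(241,271),78),("lamp",(240,304),34),("red pack",(173,242),78),("mug",(128,310),95),("pinkR",(285,270),68),("pinkL",(192,300),68),("corner",(339,218),14),("scaleTL",(326,200),48),("scaleTR",(438,181),48)):
    print(n,atz(C,p,z).round(0))
W=cam("wrist");print(W[0],W[1],W[2].round(3), env.read_state()["tool_pos"])
c=np.hstack([cv2.resize(im[225:325,150:310],(400,250),interpolation=cv2.INTER_CUBIC),cv2.resize(im[170:270,310:470],(400,250),interpolation=cv2.INTER_CUBIC)])
cv2.imwrite("pics/crop1.png",c)
```

```text
pack top [495. 174.  78.]
lamp [413. 183.  34.]
red pack [574. 353.  78.]
mug [398. 463.  95.]
pinkR [497.  62.  68.]
pinkL [423. 303.  68.]
corner [643. -84.  14.]
scaleTL [686. -49.  48.]
scaleTR [ 734. -356.   48.]
[[393.87456056   0.         317.54389583]
 [  0.         393.87456056 236.37293538]
 [  0.           0.           1.        ]] -0.08921105090844197 [[ 3.64000e-01  9.00000e-01  2.39000e-01  1.48765e+02]
 [ 9.31000e-01 -3.52000e-01 -9.50000e-02  5.58715e+02]
 [-1.00000e-03  2.57000e-01 -9.66000e-01  3.85264e+02]
 [ 0.00000e+00  0.00000e+00  0.00000e+00  1.00000e+00]] [209.95724631 535.31384692 212.13612264]
```

View pics/crop1.png

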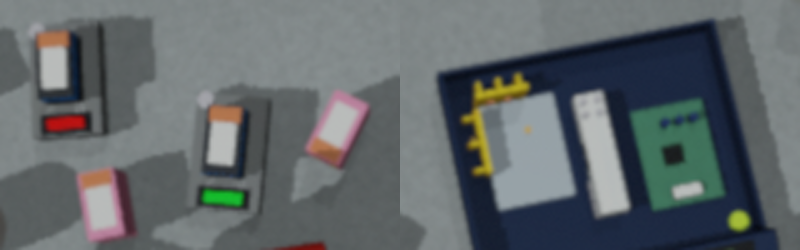

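The crop confirms the green-lamp charger's pack: dark with a blue band, copper mark at the far (+x) end. I'm moving the wrist camera over it.

>>> {"op": "servo_tool", "data": {
  "delta_rot": [
    [0, 0, 0.027],
    [0, 0, 0.027],
    [0, 0, 0.027],
    [0, 0, 0.027],
    [0, 0, 0.027]
  ],
  "linear": [
    [2.0, -3.2, 0.4],
    [2.0, -3.2, 0.4],
    [2.0, -3.2, 0.4],
    [2.0, -3.2, 0.4],
    [2.0, -3.2, 0.4]
  ],
  "gripper": [0, 0, 0, 0, 0]
}}

```text
time_s: 1.22
tool_pos: [310.4, 373.9, 232.4]
orientation: [0.118, 0.993, 0.0, 0.0]
ft_force: [0.9, -0.5, 0.2]
width: 88.0
```

>>> {"op": "servo_tool", "data": {
  "delta_rot": [
    [0, 0, 0.027],
    [0, 0, 0.027],
    [0, 0, 0.027],
    [0, 0, 0.027],
    [0, 0, 0.027]
  ],
  "linear": [
    [2.0, -3.2, 0.2],
    [2.0, -3.2, 0.2],
    [2.0, -3.2, 0],
    [2.0, -3.2, 0],
    [2.0, -3.2, 0]
  ],
  "gripper": [0, 0, 0, 0, 0]
}}

```text
time_s: 1.63
tool_pos: [410.7, 213.7, 236.5]
orientation: [0.051, 0.999, 0.0, 0.0]
ft_force: [0.5, 0.9, -0.2]
width: 87.9
```

>>> {"op": "servo_tool", "data": {
  "delta_rot": [
    [0, 0, 0],
    [0, 0, 0],
    [0, 0, 0],
    [0, 0, 0],
    [0, 0, 0]
  ],
  "linear": [
    [2.0, -3.0, 0],
    [1.0, 0, 0],
    [0, 0, 0],
    [0, 0, 0],
    [0, 0, 0]
  ],
  "gripper": [0, 0, 0, 0, 0]
}}

```text
time_s: 2.05
tool_pos: [439.1, 186.3, 235.9]
orientation: [0.051, 0.999, 0.0, -0.0]
ft_force: [0.6, 0.5, 0.3]
width: 88.6
```

Run:
```python
from h import *
s=env.read_state();print(s["time_s"],s["tool_pos"],s["orientation"],s["ft_force"])
C,im=shot("wrist","w1")
for l in("pack_charged","charger_green"):
    for d in env.masks_of(l,"wrist"): 
        r=cv2.minAreaRect(np.argwhere(d["region"])[:,::-1].astype(np.float32)); print(l,d["xy"],d["conf"],r)
    print([(np.round(d["xy"]).tolist(),round(d["conf"],2)) for d in env.tip_of(l,"wrist")])
np.savez("w1.npz",K=C[0],k=C[1],P=C[2])
```

```text
2.05 [439.10296061 186.29909477 235.91571744] [ 5.12885815e-02  9.98683770e-01  1.20012171e-04 -4.40590433e-04] [0.62661963 0.53772802 0.25757379]
pack_charged [310.0, 237.1] 0.97 ((311.0, 242.0), (86.0, 44.0), 90.0)
pack_charged [198.8, 248.3] 0.6 ((196.87879943847656, 253.94122314453125), (52.30712890625, 80.42269134521484), 17.744672775268555)
[([310.0, 229.0], 0.93), ([432.0, 155.0], 0.84), ([207.0, 247.0], 0.83)]
charger_green [312.0, 198.2] 0.62 ((312.2972412109375, 223.45582580566406), (126.28433227539062, 80.485107421875), 88.8982925415039)
[([300.0, 102.0], 0.37)]
```

View pics/w1.png

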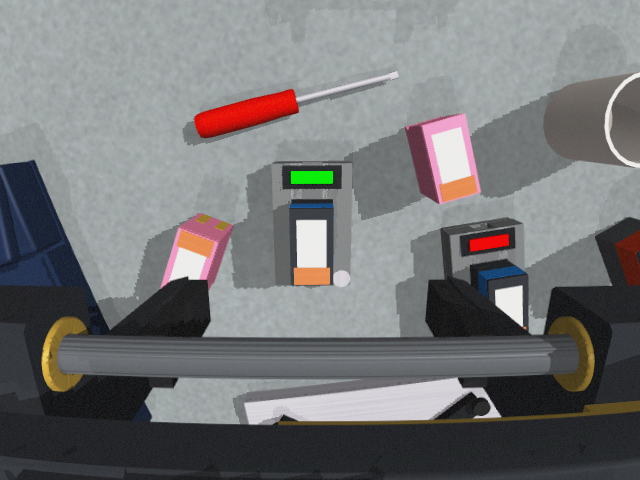

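The picture shows the green-lamp charger in the centre: lamp at (312,177), pack top spanning columns 290–333, copper mark at row 276. I'll fit the pack's top outline.

Run:
```python
from h import *
z=np.load("w1.npz"); C=(z["K"],float(z["k"]),z["P"])
from scipy.ndimage import gaussian_filter
im=cv2.imread("pics/w1.png"); g=cv2.GaussianBlur(im,(3,3),0).astype(float)
hsv=cv2.cvtColor(im,cv2.COLOR_BGR2HSV)
for n,lo,hi,zz in(("orange",(5,100,150),(20,255,255),78),("white",(0,0,200),(180,30,255),78),("green",(55,150,100),(70,255,255),36)):
    m=cv2.inRange(hsv,lo,hi); m[:160]=0; m[300:]=0; m[:,:285]=0; m[:,:][:,338:]=0
    if n=="white": m[272:]=0
    p=np.argwhere(m)[:,::-1].astype(np.float32); 
    w=np.array([atz(C,q,zz)[:2] for q in p]).astype(np.float32); r=cv2.minAreaRect(w)
    print(n,len(p),p.min(0),p.max(0),[np.round(v,1) for v in r])
for q in ((290.5,208),(333.5,208),(290,285),(334,285)): print(q,atz(C,q,78).round(1))
for q in ((274,163),(350,163),(276,285)): print(q,atz(C,q,34).round(1))
cv2.imwrite("pics/c2.png",cv2.resize(im[150:300,260:370],None,fx=4,fy=4,interpolation=cv2.INTER_NEAREST))
```

```text
orange 611 [294. 268.] [329. 284.] [array([496.9, 174. ]), array([31.5, 15.2]), np.float64(84.2)]
white 1363 [296. 220.] [325. 266.] [array([466.6, 176.5]), array([25. , 41.9]), np.float64(84.4)]
green 546 [291. 171.] [332. 183.] [array([413.7, 182.2]), array([38.9, 11.3]), np.float64(84.1)]
(290.5, 208) [433.6 162.7  78. ]
(333.5, 208) [437.4 199.2  78. ]
(290, 285) [503.5 153.9  78. ]
(334, 285) [507.5 193.3  78. ]
(274, 163) [397.1 148.3  34. ]
(350, 163) [404.4 219.6  34. ]
(276, 285) [519.3 134.5  34. ]
```

View pics/c2.png

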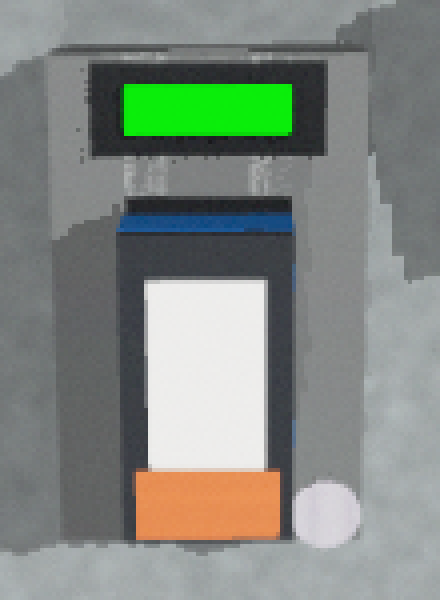

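The pack centre comes out at about (470.5, 177) with yaw about −0.10. Two estimates, lamp+57 mm and far edge−35 mm, agree within 1 mm. The tool is already aligned, so I'm descending to TCP z 47.

>>> {"op": "servo_tool", "data": {
  "delta_rot": [
    [0, 0, 0],
    [0, 0, 0],
    [0, 0, 0],
    [0, 0, 0],
    [0, 0, 0]
  ],
  "linear": [
    [1.6, -0.5, -3.0],
    [1.5, -0.4, -3.5],
    [0, 0, -3.5],
    [0, 0, -3.0],
    [0, 0, -2.0]
  ],
  "gripper": [0, 0, 0, 0, 0]
}}

```text
time_s: 2.72
tool_pos: [468.9, 176.4, 83.0]
orientation: [0.052, 0.999, -0.0, -0.002]
ft_force: [-0.0, -0.2, -0.2]
width: 88.1
```

>>> {"op": "servo_tool", "data": {
  "delta_rot": [
    [0, 0, 0],
    [0, 0, 0],
    [0, 0, 0],
    [0, 0, 0],
    [0, 0, 0]
  ],
  "linear": [
    [0, 0, -2.0],
    [0, 0, -1.0],
    [0, 0, -0.8],
    [0, 0, 0],
    [0, 0, 0]
  ],
  "gripper": [0, 0, 0, 0, 0]
}}

```text
time_s: 3.13
tool_pos: [471.3, 176.6, 48.7]
orientation: [0.052, 0.999, 0.0, 0.0]
ft_force: [0.1, 0.1, 1.1]
width: 88.0
```

>>> {"op": "servo_tool", "data": {
  "delta_rot": [
    [0, 0, 0],
    [0, 0, 0],
    [0, 0, 0],
    [0, 0, 0],
    [0, 0, 0]
  ],
  "linear": [
    [0, 0, -0.2],
    [0, 0, 0],
    [0, 0, 0],
    [0, 0, 0],
    [0, 0, 0]
  ],
  "gripper": [0, 0.7, 1, 1, 1]
}}

```text
time_s: 3.55
tool_pos: [471.3, 176.3, 46.6]
orientation: [0.052, 0.999, 0.0, 0.0]
ft_force: [-1.3, -0.7, 1.0]
width: 63.4
```

>>> {"op": "servo_tool", "data": {
  "delta_rot": [
    [0, 0, 0],
    [0, 0, 0],
    [0, 0, 0],
    [0, 0, 0],
    [0, 0, 0]
  ],
  "linear": [
    [0, 0, 0],
    [0, 0, 0],
    [0, 0, 0],
    [0, 0, 0],
    [0, 0, 0]
  ],
  "gripper": [1, 1, 1, 1, 1]
}}

```text
time_s: 3.97
tool_pos: [471.0, 176.4, 46.1]
orientation: [0.052, 0.999, 0.0, 0.0]
ft_force: [0.1, 0.4, 0.7]
width: 37.2
```

>>> {"op": "servo_tool", "data": {
  "delta_rot": [
    [0, 0, 0],
    [0, 0, 0],
    [0, 0, 0],
    [0, 0, 0],
    [0, 0, 0]
  ],
  "linear": [
    [0, 0, 0],
    [0, 0, 0.2],
    [0, 0, 0.3],
    [0, 0, 0.4],
    [0, 0, 0.4]
  ],
  "gripper": [1, 1, 1, 1, 1]
}}

```text
time_s: 4.38
tool_pos: [469.8, 176.1, 58.2]
orientation: [0.052, 0.999, -0.0, -0.001]
ft_force: [1.2, 0.2, -9.8]
width: 37.5
```

>>> {"op": "servo_tool", "data": {
  "delta_rot": [
    [0, 0, 0],
    [0, 0, 0],
    [0, 0, 0],
    [0, 0, 0],
    [0, 0, 0]
  ],
  "linear": [
    [0, 0, 0.4],
    [0, 0, 0.5],
    [0, 0, 0.5],
    [0, 0, 0.7],
    [0, 0, 0.7]
  ],
  "gripper": [1, 1, 1, 1, 1]
}}

```text
time_s: 4.8
tool_pos: [471.2, 176.4, 88.2]
orientation: [0.052, 0.999, 0.0, 0.0]
ft_force: [0.2, -0.5, -1.7]
width: 37.1
```

>>> {"op": "servo_tool", "data": {
  "delta_rot": [
    [0, 0, 0],
    [0, 0, 0],
    [0, 0, 0],
    [0, 0, 0],
    [0, 0, 0]
  ],
  "linear": [
    [0, 0, 1.5],
    [0, 0, 2.0],
    [0, 0, 2.0],
    [0, 0, 2.0],
    [0, 0, 1.0]
  ],
  "gripper": [1, 1, 1, 1, 1]
}}

```text
time_s: 5.22
tool_pos: [472.4, 176.6, 175.5]
orientation: [0.052, 0.999, 0.0, 0.002]
ft_force: [0.0, -0.1, -0.7]
width: 37.3
```

Pulled clear, with the width still 37 mm. Now carrying the pack to a viewing pose by the scale.

>>> {"op": "servo_tool", "data": {
  "delta_rot": [
    [0, 0, 0.026],
    [0, 0, 0.026],
    [0, 0, 0.026],
    [0, 0, 0.026],
    [0, 0, 0.026]
  ],
  "linear": [
    [1.0, -1.8, 0.5],
    [1.3, -2.4, 0.5],
    [1.3, -2.4, 0.5],
    [1.3, -2.4, 0.5],
    [1.3, -2.4, 0.5]
  ],
  "gripper": [1, 1, 1, 1, 1]
}}

```text
time_s: 5.63
tool_pos: [533.2, 61.3, 197.5]
orientation: [-0.014, 1.0, 0.0, 0.0]
ft_force: [1.2, 0.0, -1.6]
width: 37.3
```

>>> {"op": "servo_tool", "data": {
  "delta_rot": [
    [0, 0, 0.026],
    [0, 0, 0.026],
    [0, 0, 0.026],
    [0, 0, 0.026],
    [0, 0, 0.026]
  ],
  "linear": [
    [1.3, -2.4, 0],
    [1.3, -2.4, 0],
    [1.3, -2.4, 0],
    [1.3, -2.4, 0],
    [1.3, -2.4, 0]
  ],
  "gripper": [1, 1, 1, 1, 1]
}}

```text
time_s: 6.05
tool_pos: [598.2, -58.9, 197.1]
orientation: [-0.079, 0.997, 0.0, -0.0]
ft_force: [1.2, -0.0, -2.0]
width: 37.5
```

>>> {"op": "servo_tool", "data": {
  "delta_rot": [
    [0, 0, 0],
    [0, 0, 0],
    [0, 0, 0],
    [0, 0, 0],
    [0, 0, 0]
  ],
  "linear": [
    [0, 0, 0],
    [0, 0, 0],
    [0, 0, 0],
    [0, 0, 0],
    [0, 0, 0]
  ],
  "gripper": [1, 1, 1, 1, 1]
}}

```text
time_s: 6.47
tool_pos: [597.5, -56.5, 197.2]
orientation: [-0.079, 0.997, 0.0, -0.0]
ft_force: [0.3, 0.0, -2.1]
width: 37.1
```

Run:
```python
from h import *
s=env.read_state();print(s["time_s"],s["tool_pos"],s["orientation"],s["ft_force"],s["joint_positions"])
C,im=shot("wrist","w2"); np.savez("w2.npz",K=C[0],k=C[1],P=C[2])
for l,z in(("bay_corner",14),("bay_home",32),("scale",0)):
    for d in env.tip_of(l,"wrist"): print(l,d["xy"],d["conf"],atz(C,d["xy"],z).round(1))
```

```text
6.4667 [597.53146805 -56.53837023 197.16797557] [-7.86196771e-02  9.96904668e-01  1.23898387e-04 -1.15243846e-04] [ 0.31904698  0.04356603 -2.08934292] [-2.91973984e-01  2.49292096e-01  1.55622204e+00  1.51620981e-04
  1.33638312e+00 -2.02020734e+00]
bay_corner [270.7, 263.2] 0.67 [659.  -92.9  14. ]
bay_home [249.0, 271.0] 0.64 [ 663.3 -110.3   32. ]
scale [141.1, 133.2] 0.84 [ 557.2 -230.4    0. ]
```

View pics/w2.png

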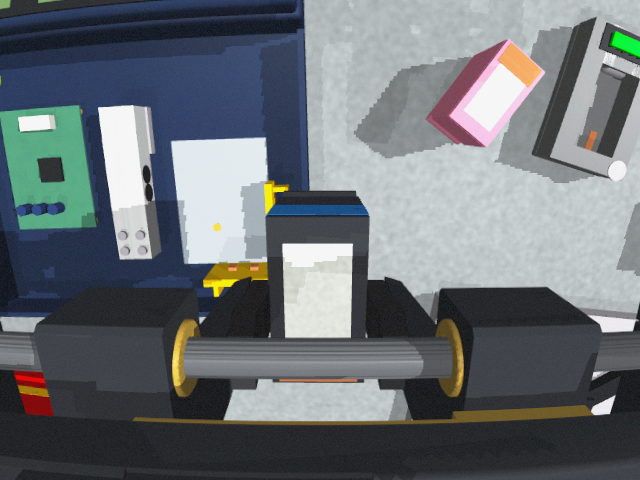

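The pack is held square and the green charger is empty at (590,110). The pale bay floor spans (172,142)–(266,138)–(188,263), the terminal stop is along row ~270, and the side stop is at column ~268. Next I'll measure the bay frame.

Run:
```python
from h import *
z=np.load("w2.npz"); C=(z["K"],float(z["k"]),z["P"])
im=cv2.imread("pics/w2.png")
pal=(im.min(2)>150)&(im[:,:,2]<235)
def line(pts): return cv2.fitLine(np.array(pts,np.float32),cv2.DIST_HUBER,0,.01,.01).ravel()
L=[];N=[];S=[]
for r in range(155,255,5):
    c=np.flatnonzero(pal[r,160:230])[0]+160; L.append(atz(C,(c-.5,r),14)[:2])
for c in range(180,260,4):
    r=np.flatnonzero(pal[120:170,c])[0]+120; N.append(atz(C,(c,r-.5),14)[:2])
    # stop: first yellow below
    y=(im[:,c,2]>150)&(im[:,c,0]<90)&(im[:,c,1]>110)
    q=np.flatnonzero(y[240:300]); 
    if len(q): S.append((c,q[0]+240))
R=[]
for r in range(142,178,3):
    c=np.flatnonzero(pal[r,200:262])[-1]; c=np.flatnonzero(~pal[r,255:290])[0]+255; R.append(atz(C,(c-.5,r),14)[:2])
for n,p in(("y33 edge",L),("x10 edge",N),("y118 edge",R)): l=line(p); print(n,l.round(3), "ang", np.arctan2(l[1],l[0]).round(3), np.round(p[0]),np.round(p[-1]))
print("stop px",S)
l1,l2=line(L),line(N)
A=np.stack([l1[:2],-l2[:2]],1); t=np.linalg.solve(A,l2[2:]-l1[2:]); P=l1[2:]+t[0]*l1[:2]; print("corner(10,33)",P)
th=np.arctan2(l1[1],l1[0]); th=(th+np.pi/2)%np.pi-np.pi/2
Rm=np.array([[np.cos(th),-np.sin(th)],[np.sin(th),np.cos(th)]])
o=P-Rm@[10,33]; print("scale",o,th,"baycorner",o+Rm@[125,118],"packhome",o+Rm@[90,99])
def s2w(p): p=np.atleast_2d(p).astype(float); q=p.copy(); q[:,:2]=p[:,:2]@Rm.T+o; return q
mod=dict(bay=[[10,33,14],[10,118,14],[125,118,14],[125,33,14]],stop=[[125,64,60],[125,120,60]],side=[[48,118,40],[118,118,40]],cell=[[0,-17,44],[0,17,44]],rim=[[-65,155,48],[155,155,48],[155,-155,48]])
for k,v in mod.items():
    q=proj(C,s2w(v)); print(k,q.round(0).tolist()); cv2.polylines(im,[np.round(q*8).astype(np.int32)],k=="bay",(255,0,255),1,cv2.LINE_AA,3)
cv2.imwrite("pics/c3.png",cv2.resize(im[100:310,90:320],None,fx=2.8,fy=2.8,interpolation=cv2.INTER_CUBIC))
```

```text
y33 edge [ 9.81000e-01  1.94000e-01  6.14699e+02 -1.86173e+02] ang 0.195 [ 572. -195.] [ 659. -177.]
x10 edge [ 1.85000e-01 -9.83000e-01  5.51896e+02 -1.57614e+02] ang -1.385 [ 558. -188.] [ 545. -121.]
y118 edge [ 9.87000e-01  1.63000e-01  5.64354e+02 -1.09079e+02] ang 0.164 [ 548. -113.] [ 577. -107.]
stop px [(204, np.int64(280)), (208, np.int64(279)), (212, np.int64(269)), (216, np.int64(266)), (220, np.int64(268)), (224, np.int64(270)), (228, np.int64(263)), (232, np.int64(263)), (236, np.int64(263)), (240, np.int64(267)), (244, np.int64(267)), (248, np.int64(269)), (252, np.int64(267)), (256, np.int64(267))]
corner(10,33) [ 559.3366  -197.10088]
scale [ 555.91625336 -231.41269833] 0.19487834 baycorner [655.69979081 -91.44039574] packhome [ 625.04159397 -116.85840034]
bay [[170.0, 141.0], [264.0, 136.0], [273.0, 260.0], [185.0, 263.0]]
stop [[203.0, 279.0], [269.0, 277.0]]
side [[263.0, 183.0], [269.0, 262.0]]
cell [[98.0, 133.0], [137.0, 131.0]]
rim [[301.0, 35.0], [312.0, 303.0], [-8.0, 309.0]]
```

View pics/c3.png

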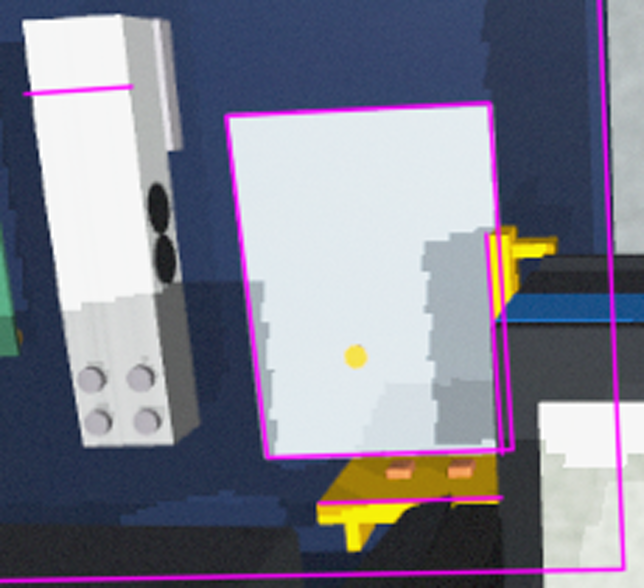

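The bay model overlays the picture well: corner at about (655.7, −91.4), yaw 0.19, pack home centre at about (625, −117). I'll go to a pre-home point 14 mm short in both scale axes and descend.

>>> {"op": "servo_tool", "data": {
  "delta_rot": [
    [0, 0, 0.011],
    [0, 0, 0.011],
    [0, 0, 0.011],
    [0, 0, 0],
    [0, 0, 0]
  ],
  "linear": [
    [0.5, -2.4, 0],
    [0.6, -2.8, 0],
    [0.5, -2.5, 0],
    [0, 0, -3.0],
    [0, 0, -3.0]
  ],
  "gripper": [1, 1, 1, 1, 1]
}}

```text
time_s: 7.08
tool_pos: [616.1, -137.0, 139.0]
orientation: [-0.094, 0.996, -0.002, 0.003]
ft_force: [-0.6, 0.2, -2.5]
width: 37.4
```

>>> {"op": "servo_tool", "data": {
  "delta_rot": [
    [0, 0, 0],
    [0, 0, 0],
    [0, 0, 0],
    [0, 0, 0],
    [0, 0, 0]
  ],
  "linear": [
    [0, 0, -3.0],
    [0, 0, -2.5],
    [0, 0, -1.5],
    [0, 0, 0],
    [0, 0, 0]
  ],
  "gripper": [1, 1, 1, 1, 1]
}}

```text
time_s: 7.5
tool_pos: [613.4, -134.2, 66.5]
orientation: [-0.095, 0.996, 0.0, -0.001]
ft_force: [0.3, -0.3, -1.2]
width: 37.8
```

Run:
```python
from h import *
s=env.read_state();print(s["time_s"],s["tool_pos"],s["orientation"],s["ft_force"],s["torque"])
C,im=shot("wrist","w3"); np.savez("w3.npz",K=C[0],k=C[1],P=C[2])
cv2.imwrite("pics/c4.png",im[90:390,120:520,::-1].repeat(2,0).repeat(2,1))
```

```text
7.5 [ 613.41089486 -134.23863694   66.49240515] [-9.45977705e-02  9.95515101e-01  4.71558616e-04 -8.50078579e-04] [ 0.30466647 -0.28375149 -1.1908717 ] [ 0.06679363 -0.03837662 -0.01408227]
```

View pics/c4.png

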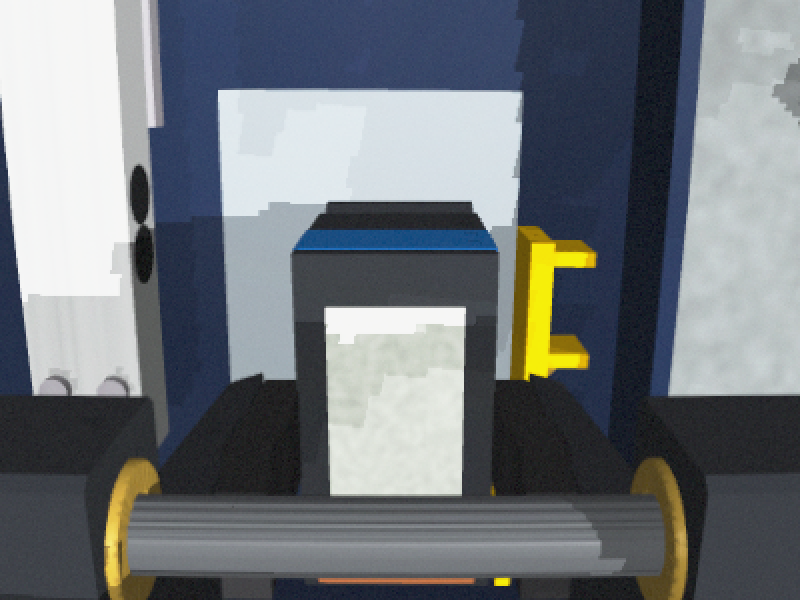

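The pack hangs over the bay floor, parallel to its edges and clear of the side stop (crop column ~520). The terminal stop lies beyond it. I'm lowering to the floor gently.

>>> {"op": "servo_tool", "data": {
  "delta_rot": [
    [0, 0, 0],
    [0, 0, 0],
    [0, 0, 0],
    [0, 0, 0],
    [0, 0, 0]
  ],
  "linear": [
    [0, 0, -0.5],
    [0, 0, -0.3],
    [0, 0, -0.2],
    [0, 0, 0],
    [0, 0, 0]
  ],
  "gripper": [1, 1, 1, 1, 1]
}}

```text
time_s: 7.97
tool_pos: [614.0, -134.7, 57.3]
orientation: [-0.094, 0.996, -0.0, 0.0]
ft_force: [0.5, 0.1, -2.4]
width: 37.2
```

>>> {"op": "servo_tool", "data": {
  "delta_rot": [
    [0, 0, 0],
    [0, 0, 0],
    [0, 0, 0],
    [0, 0, 0],
    [0, 0, 0]
  ],
  "linear": [
    [0, 0, -0.1],
    [0, 0, -0.1],
    [0, 0, -0.1],
    [0, 0, 0],
    [0, 0, 0]
  ],
  "gripper": [1, 1, 1, 1, 1]
}}

```text
time_s: 8.38
tool_pos: [613.9, -134.7, 54.0]
orientation: [-0.094, 0.996, 0.0, -0.0]
ft_force: [-0.7, 0.1, -1.6]
width: 37.1
```

>>> {"op": "servo_tool", "data": {
  "delta_rot": [
    [0, 0, 0],
    [0, 0, 0],
    [0, 0, 0],
    [0, 0, 0],
    [0, 0, 0]
  ],
  "linear": [
    [0, 0, -0.1],
    [0, 0, -0.1],
    [0, 0, 0],
    [0, 0, 0],
    [0, 0, 0]
  ],
  "gripper": [1, 1, 1, 1, 1]
}}

```text
time_s: 8.8
tool_pos: [614.0, -134.7, 52.1]
orientation: [-0.094, 0.996, 0.0, -0.0]
ft_force: [-0.6, -0.4, -2.2]
width: 37.6
```

>>> {"op": "servo_tool", "data": {
  "delta_rot": [
    [0, 0, 0],
    [0, 0, 0],
    [0, 0, 0],
    [0, 0, 0],
    [0, 0, 0]
  ],
  "linear": [
    [0, 0, -0.1],
    [0, 0, 0],
    [0, 0, 0],
    [0, 0, 0],
    [0, 0, 0]
  ],
  "gripper": [1, 1, 1, 1, 1]
}}

```text
time_s: 9.22
tool_pos: [614.0, -134.7, 51.1]
orientation: [-0.094, 0.996, -0.0, 0.0]
ft_force: [-0.1, 0.5, -2.1]
width: 37.3
```

>>> {"op": "servo_tool", "data": {
  "delta_rot": [
    [0, 0, 0],
    [0, 0, 0],
    [0, 0, 0],
    [0, 0, 0],
    [0, 0, 0]
  ],
  "linear": [
    [0, 0, -0.1],
    [0, 0, 0],
    [0, 0, 0],
    [0, 0, 0],
    [0, 0, 0]
  ],
  "gripper": [1, 1, 1, 1, 1]
}}

```text
time_s: 9.63
tool_pos: [614.0, -134.7, 50.2]
orientation: [-0.094, 0.996, -0.0, 0.0]
ft_force: [1.2, -0.6, -2.0]
width: 37.4
```

>>> {"op": "servo_tool", "data": {
  "delta_rot": [
    [0, 0, 0],
    [0, 0, 0],
    [0, 0, 0],
    [0, 0, 0],
    [0, 0, 0]
  ],
  "linear": [
    [0, 0, -0.05],
    [0, 0, 0],
    [0, 0, 0],
    [0, 0, 0],
    [0, 0, 0]
  ],
  "gripper": [1, 1, 1, 1, 1]
}}

```text
time_s: 10.05
tool_pos: [614.2, -134.7, 50.1]
orientation: [-0.095, 0.996, -0.0, 0.0]
ft_force: [-1.0, 1.0, 5.8]
width: 37.3
```

Floor contact at z≈50.1. I'll ease off slightly, then slide towards the side stop.

>>> {"op": "servo_tool", "data": {
  "delta_rot": [
    [0, 0, 0],
    [0, 0, 0],
    [0, 0, 0],
    [0, 0, 0],
    [0, 0, 0]
  ],
  "linear": [
    [0, 0, 0.03],
    [-0.06, 0.29, 0],
    [-0.06, 0.3, 0],
    [-0.06, 0.29, 0],
    [-0.03, 0.2, 0]
  ],
  "gripper": [1, 1, 1, 1, 1]
}}

```text
time_s: 10.47
tool_pos: [612.1, -123.9, 50.1]
orientation: [-0.095, 0.996, -0.0, 0.0]
ft_force: [-0.4, -3.0, 2.3]
width: 37.4
```

>>> {"op": "servo_tool", "data": {
  "delta_rot": [
    [0, 0, 0],
    [0, 0, 0],
    [0, 0, 0],
    [0, 0, 0],
    [0, 0, 0]
  ],
  "linear": [
    [-0.02, 0.1, 0],
    [0, 0, 0],
    [0, 0, 0],
    [0, 0, 0],
    [0, 0, 0]
  ],
  "gripper": [1, 1, 1, 1, 1]
}}

```text
time_s: 10.88
tool_pos: [611.8, -122.7, 50.1]
orientation: [-0.094, 0.996, 0.0, 0.0]
ft_force: [0.2, -0.1, 4.0]
width: 37.3
```

>>> {"op": "servo_tool", "data": {
  "delta_rot": [
    [0, 0, 0],
    [0, 0, 0],
    [0, 0, 0],
    [0, 0, 0],
    [0, 0, 0]
  ],
  "linear": [
    [0, 0, 0.02],
    [0.29, 0.06, 0],
    [0.29, 0.06, 0],
    [0.2, 0.04, 0],
    [0.1, 0.02, 0]
  ],
  "gripper": [1, 1, 1, 1, 1]
}}

```text
time_s: 11.3
tool_pos: [619.8, -121.0, 50.1]
orientation: [-0.094, 0.996, 0.0, -0.001]
ft_force: [-4.6, -0.2, 7.8]
width: 37.5
```

>>> {"op": "servo_tool", "data": {
  "delta_rot": [
    [0, 0, 0],
    [0, 0, 0],
    [0, 0, 0],
    [0, 0, 0],
    [0, 0, 0]
  ],
  "linear": [
    [-0.02, 0.1, 0],
    [-0.02, 0.1, 0],
    [0, 0, 0],
    [0, 0, 0],
    [0, 0, 0]
  ],
  "gripper": [1, 1, 1, 1, 1]
}}

```text
time_s: 11.72
tool_pos: [620.1, -119.3, 50.1]
orientation: [-0.094, 0.996, -0.0, 0.0]
ft_force: [0.2, -1.7, 2.5]
width: 37.8
```

>>> {"op": "servo_tool", "data": {
  "delta_rot": [
    [0, 0, 0],
    [0, 0, 0],
    [0, 0, 0],
    [0, 0, 0],
    [0, 0, 0]
  ],
  "linear": [
    [-0.02, 0.1, 0],
    [0, 0, 0],
    [0, 0, 0],
    [0, 0, 0],
    [0, 0, 0]
  ],
  "gripper": [1, 1, 1, 1, 1]
}}

```text
time_s: 12.13
tool_pos: [619.9, -118.1, 50.1]
orientation: [-0.094, 0.996, 0.0, 0.0]
ft_force: [0.8, -2.0, 3.0]
width: 37.8
```

>>> {"op": "servo_tool", "data": {
  "delta_rot": [
    [0, 0, 0],
    [0, 0, 0],
    [0, 0, 0],
    [0, 0, 0],
    [0, 0, 0]
  ],
  "linear": [
    [-0.01, 0.05, 0],
    [0, 0, 0],
    [0, 0, 0],
    [0, 0, 0],
    [0, 0, 0]
  ],
  "gripper": [1, 1, 1, 1, 1]
}}

```text
time_s: 12.55
tool_pos: [619.8, -117.9, 50.1]
orientation: [-0.094, 0.996, -0.0, 0.0]
ft_force: [1.0, -3.5, 0.4]
width: 37.6
```

>>> {"op": "servo_tool", "data": {
  "delta_rot": [
    [0, 0, 0],
    [0, 0, 0],
    [0, 0, 0],
    [0, 0, 0],
    [0, 0, 0]
  ],
  "linear": [
    [-0.01, 0.05, 0],
    [0, 0, 0],
    [0, 0, 0],
    [0, 0, 0],
    [0, 0, 0]
  ],
  "gripper": [1, 1, 1, 1, 1]
}}

```text
time_s: 12.97
tool_pos: [619.7, -117.7, 50.1]
orientation: [-0.094, 0.996, -0.0, 0.0]
ft_force: [1.3, -5.8, 1.4]
width: 37.3
```

Side stop reached (about 6 N). Now pushing along +x into the terminals.

>>> {"op": "servo_tool", "data": {
  "delta_rot": [
    [0, 0, 0],
    [0, 0, 0],
    [0, 0, 0],
    [0, 0, 0],
    [0, 0, 0]
  ],
  "linear": [
    [0.1, 0.02, 0],
    [0.1, 0.02, 0],
    [0.1, 0.02, 0],
    [0, 0, 0],
    [0, 0, 0]
  ],
  "gripper": [1, 1, 1, 1, 1]
}}

```text
time_s: 13.38
tool_pos: [621.9, -117.3, 50.4]
orientation: [-0.094, 0.996, -0.0, -0.001]
ft_force: [-4.4, -5.9, 5.3]
width: 37.3
```

>>> {"op": "servo_tool", "data": {
  "delta_rot": [
    [0, 0, 0],
    [0, 0, 0],
    [0, 0, 0],
    [0, 0, 0],
    [0, 0, 0]
  ],
  "linear": [
    [0.1, 0.02, 0],
    [0, 0, 0],
    [0, 0, 0],
    [0, 0, 0],
    [0, 0, 0]
  ],
  "gripper": [1, 1, 1, 1, 1]
}}

```text
time_s: 13.8
tool_pos: [622.8, -117.1, 50.5]
orientation: [-0.094, 0.996, -0.0, -0.001]
ft_force: [-3.9, -6.4, 6.8]
width: 37.8
```

>>> {"op": "servo_tool", "data": {
  "delta_rot": [
    [0, 0, 0],
    [0, 0, 0],
    [0, 0, 0],
    [0, 0, 0],
    [0, 0, 0]
  ],
  "linear": [
    [0.1, 0.02, 0],
    [0, 0, 0],
    [0, 0, 0],
    [0, 0, 0],
    [0, 0, 0]
  ],
  "gripper": [1, 1, 1, 1, 1]
}}

```text
time_s: 14.22
tool_pos: [623.8, -116.9, 50.5]
orientation: [-0.094, 0.996, -0.0, -0.001]
ft_force: [-3.5, -5.8, 5.3]
width: 37.4
```

>>> {"op": "servo_tool", "data": {
  "delta_rot": [
    [0, 0, 0],
    [0, 0, 0],
    [0, 0, 0],
    [0, 0, 0],
    [0, 0, 0]
  ],
  "linear": [
    [0.1, 0.02, 0],
    [0, 0, 0],
    [0, 0, 0],
    [0, 0, 0],
    [0, 0, 0]
  ],
  "gripper": [1, 1, 1, 1, 1]
}}

```text
time_s: 14.63
tool_pos: [624.6, -116.8, 50.5]
orientation: [-0.094, 0.996, -0.0, -0.001]
ft_force: [-5.1, -6.2, 7.0]
width: 37.6
```

>>> {"op": "servo_tool", "data": {
  "delta_rot": [
    [0, 0, 0],
    [0, 0, 0],
    [0, 0, 0],
    [0, 0, 0],
    [0, 0, 0]
  ],
  "linear": [
    [0.1, 0.02, 0],
    [0, 0, 0],
    [0, 0, 0],
    [0, 0, 0],
    [0, 0, 0]
  ],
  "gripper": [1, 1, 1, 1, 1]
}}

```text
time_s: 15.05
tool_pos: [625.4, -116.6, 50.6]
orientation: [-0.094, 0.996, -0.0, -0.001]
ft_force: [-5.7, -6.4, 7.9]
width: 37.3
```

>>> {"op": "servo_tool", "data": {
  "delta_rot": [
    [0, 0, 0],
    [0, 0, 0],
    [0, 0, 0],
    [0, 0, 0],
    [0, 0, 0]
  ],
  "linear": [
    [0.05, 0.01, 0],
    [0, 0, 0],
    [0, 0, 0],
    [0, 0, 0],
    [0, 0, 0]
  ],
  "gripper": [1, 1, 1, 1, 1]
}}

```text
time_s: 15.47
tool_pos: [625.8, -116.6, 50.7]
orientation: [-0.094, 0.996, -0.0, -0.002]
ft_force: [-6.5, -6.8, 8.0]
width: 37.8
```

>>> {"op": "servo_tool", "data": {
  "delta_rot": [
    [0, 0, 0],
    [0, 0, 0],
    [0, 0, 0],
    [0, 0, 0],
    [0, 0, 0]
  ],
  "linear": [
    [0, 0, 0.03],
    [0, 0, 0],
    [0, 0, 0],
    [0, 0, 0],
    [0, 0, 0]
  ],
  "gripper": [1, 1, 1, 1, 1]
}}

```text
time_s: 15.88
tool_pos: [625.8, -116.5, 50.7]
orientation: [-0.094, 0.996, -0.0, -0.002]
ft_force: [-5.4, -6.2, 6.7]
width: 37.3
```

>>> {"op": "servo_tool", "data": {
  "delta_rot": [
    [0, 0, 0],
    [0, 0, 0],
    [0, 0, 0],
    [0, 0, 0],
    [0, 0, 0]
  ],
  "linear": [
    [0.1, 0.02, 0],
    [0, 0, 0],
    [0, 0, 0],
    [0, 0, 0],
    [0, 0, 0]
  ],
  "gripper": [1, 1, 1, 1, 1]
}}

```text
time_s: 16.3
tool_pos: [626.6, -116.4, 50.8]
orientation: [-0.094, 0.996, -0.0, -0.002]
ft_force: [-5.4, -7.0, 8.5]
width: 37.1
```

>>> {"op": "servo_tool", "data": {
  "delta_rot": [
    [0, 0, 0],
    [0, 0, 0],
    [0, 0, 0],
    [0, 0, 0],
    [0, 0, 0]
  ],
  "linear": [
    [0.1, 0.02, 0],
    [0, 0, 0],
    [0, 0, 0],
    [0, 0, 0],
    [0, 0, 0]
  ],
  "gripper": [1, 1, 1, 1, 1]
}}

```text
time_s: 16.72
tool_pos: [627.1, -116.2, 50.9]
orientation: [-0.094, 0.996, -0.0, -0.002]
ft_force: [-8.9, -6.6, 9.4]
width: 37.6
```

Run:
```python
from h import *
s=env.read_state();print(s["tool_pos"],s["orientation"].round(4),s["ft_force"],s["torque"])
shot("wrist","w4")
def m(f):
    im=cv2.imread(f"pics/{f}.png"); hsv=cv2.cvtColor(im,cv2.COLOR_BGR2HSV)
    b=cv2.inRange(hsv,(100,150,60),(115,255,255)); b[:,:250]=0;b[:,400:]=0;b[300:]=0
    p=np.argwhere(b>0); o=[]
    for c in(290,318,345): 
        r=p[p[:,1]==c][:,0]; o.append((r.min(),r.max()))
    return o,p[:,1].min(),p[:,1].max(), np.flatnonzero(im[200:300,318].min(1)>150)[:1]+200
for f in("w2","w3","w4"): print(f,m(f))
a,b=[cv2.imread(f"pics/{f}.png")[100:400,130:510] for f in("w3","w4")]
cv2.imwrite("pics/c5.png",np.hstack([a,b]))
```

```text
[ 627.14192991 -116.22368177   50.86161234] [-9.440e-02  9.955e-01 -4.000e-04 -2.300e-03] [-8.88809875 -6.61413481  9.42680347] [-1.56693494  1.48462634 -0.18663021]
w2 ([(np.int64(205), np.int64(214)), (np.int64(205), np.int64(214)), (np.int64(205), np.int64(214))], np.int64(267), np.int64(368), array([243]))
w3 ([(np.int64(205), np.int64(214)), (np.int64(205), np.int64(214)), (np.int64(205), np.int64(214))], np.int64(267), np.int64(399), array([244]))
w4 ([(np.int64(204), np.int64(214)), (np.int64(204), np.int64(214)), (np.int64(204), np.int64(215))], np.int64(267), np.int64(399), array([244]))
```

View pics/c5.png

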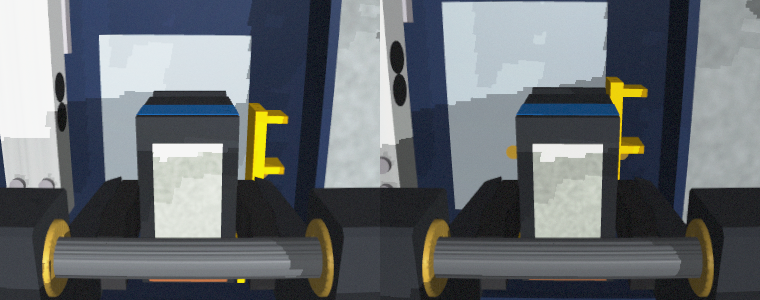

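Both stops look engaged on the sides. However, the pack's lower end lags by about 3 px and the TCP has risen 0.8 mm, so the pack leans forward by about 0.025 rad. I'll pitch the tool back to cancel that.

>>> {"op": "servo_tool", "data": {
  "delta_rot": [
    [0.002, -0.01, 0],
    [0.002, -0.01, 0],
    [0.001, -0.005, 0],
    [0, 0, 0],
    [0, 0, 0]
  ],
  "linear": [
    [0, 0, 0],
    [0, 0, 0],
    [0, 0, 0],
    [0, 0, 0],
    [0, 0, 0]
  ],
  "gripper": [1, 1, 1, 1, 1]
}}

```text
time_s: 17.18
tool_pos: [627.2, -116.2, 50.4]
orientation: [-0.094, 0.995, 0.001, 0.011]
ft_force: [-6.6, -6.5, 6.7]
width: 37.5
```

```bash
cat > chk.py <<'E'
from h import *
import sys
s=env.read_state();print(s["time_s"],s["tool_pos"],s["orientation"].round(4),s["ft_force"].round(1),s["torque"].round(2))
y=np.array([-.189,.982]);x=np.array([.982,.189]);f=s["ft_force"][:2];print("Fx_s,Fy_s",f@x,f@y, "pos rel", (s["tool_pos"][:2]-[625,-116.9])@x,(s["tool_pos"][:2]-[625,-116.9])@y)
n=sys.argv[1]; shot("wrist",n)
for f in("w3",n):
    g=cv2.cvtColor(cv2.imread(f"pics/{f}.png"),cv2.COLOR_BGR2GRAY)[:,300:335].mean(1)
    d=np.diff(g); print(f,"bottom edge",185+np.argmin(d[185:200]),g[184:222].round(0).astype(int).tolist())
E
python3 chk.py w5
```

```text
17.1833 [ 627.23159695 -116.21288299   50.36513283] [-0.0943  0.9955  0.001   0.0107] [-6.6 -6.5  6.7] [-1.57  1.24 -0.24]
Fx_s,Fy_s -7.748706530259325 -5.135675255874307 pos rel 2.3212933154638598 0.25297707686956494
w3 bottom edge 190 [221, 220, 220, 221, 221, 219, 174, 44, 55, 56, 56, 55, 47, 38, 39, 39, 39, 39, 39, 39, 45, 68, 68, 68, 68, 68, 67, 68, 67, 72, 94, 36, 43, 62, 69, 69, 69, 69]
w5 bottom edge 185 [149, 147, 80, 35, 44, 44, 45, 45, 44, 36, 33, 34, 33, 34, 33, 34, 33, 32, 33, 48, 59, 58, 59, 59, 60, 58, 59, 58, 54, 57, 66, 67, 33, 38, 58, 58, 58, 58]
```

>>> {"op": "servo_tool", "data": {
  "delta_rot": [
    [0.002, -0.011, 0],
    [0, 0, 0],
    [0, 0, 0],
    [0, 0, 0],
    [0, 0, 0]
  ],
  "linear": [
    [0, 0, 0],
    [0.05, 0.01, 0],
    [0.05, 0.01, 0],
    [0, 0, 0],
    [0, 0, 0]
  ],
  "gripper": [1, 1, 1, 1, 1]
}}

```text
time_s: 17.65
tool_pos: [627.9, -115.9, 50.3]
orientation: [-0.094, 0.995, 0.002, 0.016]
ft_force: [-9.3, -6.7, 7.3]
width: 37.5
```

>>> {"op": "servo_tool", "data": {
  "delta_rot": [
    [0, 0, 0],
    [0, 0, 0],
    [0, 0, 0],
    [0, 0, 0],
    [0, 0, 0]
  ],
  "linear": [
    [0.05, 0.01, 0],
    [0, 0, 0],
    [0, 0, 0],
    [0, 0, 0],
    [0, 0, 0]
  ],
  "gripper": [1, 1, 1, 1, 1]
}}

```text
time_s: 18.07
tool_pos: [628.0, -115.8, 50.3]
orientation: [-0.095, 0.995, 0.002, 0.015]
ft_force: [-9.7, -8.1, 8.7]
width: 37.5
```

```bash
python3 chk.py w6
```

```text
18.0667 [ 627.97084845 -115.76031229   50.3175885 ] [-0.0945  0.9954  0.0017  0.0153] [-9.7 -8.1  8.7] [-1.56  1.72 -0.16]
Fx_s,Fy_s -11.099112890923458 -6.103001842905537 pos rel 3.1327741574509114 0.5576829727987976
w3 bottom edge 190 [221, 220, 220, 221, 221, 219, 174, 44, 55, 56, 56, 55, 47, 38, 39, 39, 39, 39, 39, 39, 45, 68, 68, 68, 68, 68, 67, 68, 67, 72, 94, 36, 43, 62, 69, 69, 69, 69]
w6 bottom edge 191 [144, 36, 39, 44, 43, 44, 45, 40, 35, 33, 34, 34, 34, 34, 35, 33, 31, 32, 40, 60, 60, 60, 60, 61, 60, 60, 60, 58, 60, 62, 74, 48, 33, 39, 58, 58, 58, 58]
```

>>> {"op": "servo_tool", "data": {
  "delta_rot": [
    [0.003, -0.014, 0],
    [0, 0, 0],
    [0, 0, 0],
    [0, 0, 0],
    [0, 0, 0]
  ],
  "linear": [
    [0, 0, 0.02],
    [0.05, 0.01, 0],
    [0.05, 0.01, 0],
    [0, 0, 0],
    [0, 0, 0]
  ],
  "gripper": [1, 1, 1, 1, 1]
}}

```text
time_s: 18.53
tool_pos: [628.4, -115.6, 50.2]
orientation: [-0.095, 0.995, 0.003, 0.022]
ft_force: [-11.0, -7.2, 9.0]
width: 37.5
```

>>> {"op": "servo_tool", "data": {
  "delta_rot": [
    [0, 0, 0],
    [0, 0, 0],
    [0, 0, 0],
    [0, 0, 0],
    [0, 0, 0]
  ],
  "linear": [
    [0.04, 0.06, 0],
    [0, 0, 0],
    [0, 0, 0],
    [0, 0, 0],
    [0, 0, 0]
  ],
  "gripper": [1, 1, 1, 1, 1]
}}

```text
time_s: 18.95
tool_pos: [628.4, -115.5, 50.2]
orientation: [-0.094, 0.995, 0.002, 0.021]
ft_force: [-13.5, -8.6, 10.0]
width: 37.2
```

```bash
python3 chk.py w7
```

```text
18.95 [ 628.35661419 -115.50527907   50.16470362] [-0.0945  0.9953  0.0024  0.0213] [-13.5  -8.6  10. ] [-1.88  2.3  -0.22]
Fx_s,Fy_s -14.89899825771279 -5.899519125832692 pos rel 3.5597973903722697 0.735215870315169
w3 bottom edge 190 [221, 220, 220, 221, 221, 219, 174, 44, 55, 56, 56, 55, 47, 38, 39, 39, 39, 39, 39, 39, 45, 68, 68, 68, 68, 68, 67, 68, 67, 72, 94, 36, 43, 62, 69, 69, 69, 69]
w7 bottom edge 189 [33, 39, 43, 43, 44, 45, 39, 36, 35, 35, 34, 34, 34, 33, 34, 33, 32, 36, 53, 59, 59, 60, 59, 59, 60, 60, 59, 54, 54, 64, 82, 35, 35, 40, 58, 58, 58, 58]
```

>>> {"op": "servo_tool", "data": {
  "delta_rot": [
    [0, 0, 0],
    [0, 0, 0],
    [0, 0, 0],
    [0, 0, 0],
    [0, 0, 0]
  ],
  "linear": [
    [-0.01, 0.05, 0],
    [0, 0.05, 0],
    [0.02, 0, 0],
    [0, 0, 0],
    [0, 0, 0]
  ],
  "gripper": [1, 1, 1, 1, 1]
}}

```text
time_s: 19.42
tool_pos: [628.4, -115.4, 50.2]
orientation: [-0.094, 0.995, 0.002, 0.021]
ft_force: [-14.4, -12.7, 9.5]
width: 37.7
```

>>> {"op": "servo_tool", "data": {
  "delta_rot": [
    [0, 0, 0],
    [0, 0, 0],
    [0, 0, 0],
    [0, 0, 0],
    [0, 0, 0]
  ],
  "linear": [
    [0.02, 0, 0],
    [0, 0, 0],
    [0, 0, 0],
    [0, 0, 0],
    [0, 0, 0]
  ],
  "gripper": [1, 1, 1, 1, 1]
}}

```text
time_s: 19.83
tool_pos: [628.4, -115.4, 50.2]
orientation: [-0.094, 0.995, 0.002, 0.021]
ft_force: [-15.3, -12.7, 10.0]
width: 37.4
```

```bash
python3 chk.py w8
python3 - <<'E'
from h import *
z,_=shot("scene","s8"); im=cv2.imread("pics/s8.png"); a=cv2.resize(im[190:340,220:390],None,fx=2.35,fy=2.35,interpolation=cv2.INTER_CUBIC)
w=cv2.imread("pics/w8.png")[90:390,150:500][:,:]; w=cv2.resize(w,(400,a.shape[0]))
cv2.imwrite("pics/c8.png",np.hstack([a,w]))
E
```

```text
19.8333 [ 628.35865801 -115.37756778   50.16724662] [-0.0944  0.9953  0.0018  0.021 ] [-15.3 -12.7  10. ] [-2.38  2.52 -0.31]
Fx_s,Fy_s -17.43851561190569 -9.572104964376773 pos rel 3.5859418594321695 0.8602420751775216
w3 bottom edge 190 [221, 220, 220, 221, 221, 219, 174, 44, 55, 56, 56, 55, 47, 38, 39, 39, 39, 39, 39, 39, 45, 68, 68, 68, 68, 68, 67, 68, 67, 72, 94, 36, 43, 62, 69, 69, 69, 69]
w8 bottom edge 189 [33, 40, 43, 44, 44, 45, 38, 36, 34, 33, 33, 33, 34, 34, 33, 33, 32, 36, 53, 60, 60, 59, 60, 60, 60, 60, 57, 54, 54, 63, 81, 34, 35, 42, 58, 59, 58, 57]
```

View pics/c8.png

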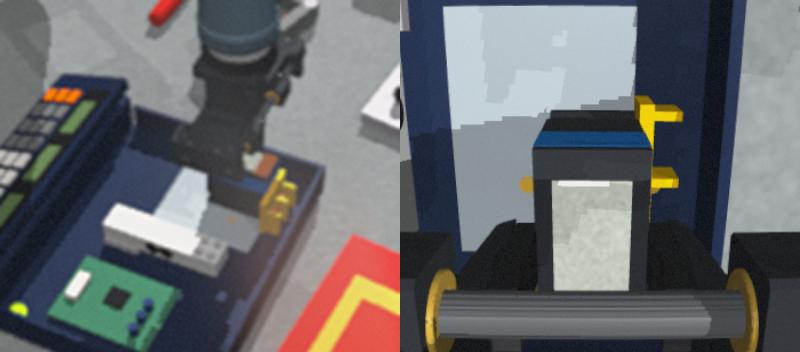

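The pack sits against the side rib with its contact end at the terminal stop. The last steps raised the force without any movement. I'll make one geometric check, then hand in.

Run:
```python
from h import *
C=cam("wrist"); th=.19; R=np.array([[np.cos(th),-np.sin(th)],[np.sin(th),np.cos(th)]]); o=np.array([625.,-116.9])-R@[90,99]
p=atz(C,(318,183.7),14); print("pack -x end at scale x (want 55):",((p[:2]-o)@R).round(1))
a=atz(C,(267,214.5),82)[:2]; b=atz(C,(369,214.5),82)[:2]; d=b-a; print("top width",np.hypot(*d).round(1),"yaw",(np.arctan2(-d[0],d[1])).round(3),"mid",(((a+b)/2-o)@R).round(1),"(want x~55,y 99)")
```

```text
pack -x end at scale x (want 55): [55.5 99.4]
top width 37.0 yaw 0.19 mid [55.2 99.4] (want x~55,y 99)
```

The -x end is at x 55.5 at the bottom and 55.2 at the top (so upright), y is 99.4, and yaw matches the scale. Handing in.

```bash
python3 -c "
from bench import env
print(env.finish_job()); s=env.read_state(); print(s['time_s'],s['ft_force'],s['width'],s['tool_pos'])"
```

```text
the job is handed in; nothing more can be done
None
the job is handed in; nothing more can be done
```

The charged pack from the green-lamp charger is in the battery bay, contacts towards the terminals. The gripper is still holding it pressed into the corner against both yellow stops. I handed the job in at about 20 s of the 54 s allowed; the hand-in gave no verdict.

**Position:** measured from the last wrist picture, the pack's rear end is at x 55.5 mm in the scale's frame (ideal 55). Its centre line is at y 99.4 mm (ideal 99), and its yaw matches the scale at 0.19 rad.

**Push:** the wrist reads about 17 N towards the terminal stop and about 10 N towards the side stop, well under the 60 N limit. The last push steps raised the force without moving the pack. These figures include floor friction and the terminal springs, so the force on each stop is somewhat lower.

**Grip:** the fingers read 37.4 mm on the 38 mm pack.

**Lean I had to correct:** while sliding home the pack tipped forward in the grip by about 0.025 rad, so I pitched the tool back. The two final checks disagree slightly: the edge shift suggests about 0.01 rad of lean left, and the geometric check suggests almost none. Both are within the 0.06 rad limit.

**Not measured directly:** terminal travel, and whether the other items stayed put. I never deliberately touched them, and no unexpected forces showed while carrying the pack.

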